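# Dock the spoon caddy on its studded suction foot and lock it

### The job

Set the bamboo spoon caddy on the suction foot: turn it until all four holes find the four steel studs, feeling for them gently, and let it slide down fully home, flat on the stud ring. Then press the foot's raised release tab down flat to lock it, let go, and leave the bowl, jar, spoons and bib where they are.

Things in the scene. Friction and masses are not known exactly. Their poses are not given: they have to be found in the camera images.
- caddy: Loose bamboo spoon caddy, 0.22 to 0.37 kg, upright on the tray, any yaw: square plate 96 x 96 mm, 12 mm thick, with four 13 mm through holes at (+-34, +-34) mm, carrying an open square well 46 x 46 mm outside, 5 mm walls, sides parallel to the plate's, rising to 62 mm above the underside. Origin: centre of the plate's underside, z up. Any of its four quarter turns fits the studs.
- caddy_grip (a point): Point on the caddy's upright axis, 42 mm above its underside: a good height to grip across the 46 mm well.
- foot: Grey round suction foot, 146 mm across, fixed on the tray, yaw varies; its -y side carries the release tab. Origin: centre of its underside, z up. On it a white stud ring, 124 mm across, top face 20 mm above the underside, with four steel studs on the corners of a 68 mm square, 10 mm thick, 14 mm tall, the top 3.5 mm tapering to 7 mm.
- seat (a point): Centre of the stud ring's top face, where the caddy's underside rests when home; sinks with the cushion. Its axes are the foot's: the stud ring stands at ANY angle on the foot, which no pose reports. Find it by feel (turning the caddy a quarter turn while it rests lightly on the studs always meets it) or by looking. The ring is stiff to turn (0.6 N m): light rubbing leaves it.
- cushion_under (a point): Point 10 mm under the seat, on the sprung cushion that carries the stud ring: under load the ring starts to sink at about 3 N, is 6 mm down at about 10 N, then stops hard; it springs back up, so the load falls off when the holes meet the studs. Keep the caddy's force on the foot below 25 N.
- tab (a joint): White hinged release tab, rad: 0 = flat (locked), positive = raised; starts at 0.3 to 0.55, stays where left, 2 to 3 N pushes it. Hinge along the foot's x axis at its y = -79 mm, 11.5 mm above the foot's underside; tab 34 mm wide, 5 mm thick, reaching 46 mm from the hinge away from the foot's centre; it stops by itself at 0.
- tab_pad (a point): Point on the tab's upper face, 26 mm from its hinge, where a fingertip can press; when flat it lies 14 mm above the foot's underside. Its axes turn with the tab.
- bowl: Bystander: steel bowl 110 mm across, 45 mm high, on the tray. Origin: centre of underside.
- jar: Bystander: closed glass jar 56 mm across, 65 mm high, on the tray. Origin: centre of underside.
- bib: Bystander: rigid yellow bib with a scoop pocket, lying on the tray, about 270 x 170 mm, 35 mm high at the pocket. Origin: underside of its panel's centre.
- spoon0: Bystander: orange weaning spoon 140 mm long lying on the tray, in the middle of the tray's near edge.
- spoon1: Bystander: orange weaning spoon 140 mm long lying on the tray, far left.
- spoon2: Bystander: orange weaning spoon 140 mm long lying on the tray, near the robot on the right.
Things that resemble listed ones, but are neither listed nor needed, are in the scene too. Of the things that look like the foot, the smallest one is meant.

How it is judged (in metres and radians):
On the way, in this order (a step that is already met when the one before it is completed fails the run):
1. the caddy is fully home on the stud ring, all four studs through its holes (z of caddy in the frame of seat below 0.003 m and horizontal distance between caddy and seat below 0.005 m and angle between caddy's own z axis and vertical below 0.06 rad), for 0.2 s.
2. the release tab is pressed down flat (value of joint tab below 0.12 rad), for 0.2 s.
At the end, for the whole second after the job is handed in: The caddy stands released and at rest on the stud ring, its underside within 3 mm of the ring's face, centred within 5 mm and upright within 0.06 rad, and the release tab is down within 0.12 rad of flat (all of step 1 and value of joint tab below 0.12 rad and linear speed of caddy below 0.02 m/s); the robot touches nothing.
It fails at once if the caddy is forced against the foot with more than 25 N (contact force between caddy and foot above 25 N).
It fails at once if a bystander on the tray is moved by more than 30 mm (distance of any of bowl, jar, bib, spoon0, spoon1, spoon2 from where it was at the start of the episode above 0.03 m).
It also fails if it takes over 67 s, if anything falls off the work surface, if the arm or the gripper's body presses on something with over 40 N, if the wrist force passes 120 N, or if a joint passes its speed limit or range.

### The arm

A 6-joint arm with a two-finger parallel gripper is mounted at the origin on the work surface. World frame = base frame: x ahead of the robot, y to its left, z up, the work surface at z = 0. Lengths are in mm, angles in rad, forces in N, time in s.
With the tool pointing down it reaches from about 350 to 775 mm from the base axis. Payload 7.3 kg.
Tool frame: the origin (TCP) lies on the centre line of the jaws, within the pads' length; the fingertips stand robot.finger_overhang ahead of it and the grasp point (between the pads) lies 3 mm ahead of it (robot.finger_overhang is the distance from the TCP to the fingertips, in mm); z points along the fingers, y is the line along which they close (so a half turn about z gives the same grasp; the last joint's range is limited). The gripper opens to 92 mm and grips with 3 to 60 N. Pads are 19 mm wide; open, the fingers measure 130 mm over their backs; the gripper's body (75 mm by 190 mm) begins 47 mm behind the grasp point.
Start: joints at [1.032, 0.342, 1.524, -0, 1.275, -0.146], TCP at [200.944, 485.04, 248.741] pointing down, gripper open.
Joint ranges: [-2.53, 2.53], [-0.77, 2.02], [0.04, 2.7], [-1, 4.14], [0.28, 2.66], [-3.11, 3.11]. Speed limits (rad/s): [2.57, 2.57, 3.14, 3.14, 3.14, 3.14].

### API

Orientations are given as [roll, pitch, yaw] about the fixed x, y, z axes, in that order (R = Rz(yaw) Ry(pitch) Rx(roll)).
In Python, from station import robot, read_camera, camera_params, nets gives the robot as it stands.
- The arm moves only by the shell command python3 -m crank 'ROWS' [FORCE]. ROWS is JSON, a list of rows, each an object of numbers: "hand": the gripper's target within -1 to 1 (shut at 1, half-way at 0, fully open at -1); "x", "y", "z": the shift along the tool's x, y, z in m; "twist": the turn about the tool's z in rad. A call has 1 to 12 rows; each row is the pose to reach, as a shift and turn from the pose commanded when the call began, along the tool's axes at that moment; what a row does not reach only later rows make up. A row lasts 1/10 s, in which the tool goes at most 50 mm and 8.59 degrees, less where a joint would pass 70% of its speed; a pose out of reach is approached as far as the arm can. A call with a gripper value outside its range is refused whole. The fingers move at their own pace and stop on an object; FORCE is the grip in N (left out, the last holds). Time passes only in rows, so rows that repeat a pose let the fingers close. It gives the time, the measured TCP pose, the force, the opening and the grip force at its end, in the units of the state.
- robot.sense(): the state, without advancing time (a new reading comes with each control period).
- read_camera(name): name is "side" or "top" or "wrist"; returns the picture (400x640x3 uint8, blue, green, red); there is no depth.
- camera_params(name): a dict with "K" (3x3 intrinsics, pixels), "k1" (the pictures are not rectified: a ray, as slopes to the right and down, at radius r is drawn at 1 + k1 r^2 times it, then the intrinsics apply), "eye" and "attitude" of the camera in the world; the wrist camera has in their place "mount" (4x4, takes a point from camera to tool coordinates, whose origin is the TCP and whose axes are the flange's). Camera axes: x right, y down, z forward; pixel columns grow to the right and rows downward; lengths in mm; the calibration is good to about 2 mm. A picture is of the moment at which its call begins: read the wrist's pose just before it. camera_params takes no time and is no camera call.
- robot.hand_in(): hands the job in; it is judged then, once.
Trained networks look in the newest picture that a camera, given by its name, has taken for a name from the list of things; names that differ only in an ending like _2 or _b are one class to them, and where a whole thing is asked for, a point or a joint stands for the part that bears it (a point fixed in the world has none). Each returns a list of dicts, best first, with "confidence" (0 to 1); they miss things now and then, are a little off and sometimes report something else, mostly with a low value. They report only what shows in the picture. A call takes as long as a camera call. They do not tell look-alikes from the thing itself.
- nets.find_in(camera, target): "pixel" ([column, row] in pixels, amid what is visible of it).
The state is a dict: "time_s": time; "joint_positions": joint angles; "qvel": joint speeds; "joint_efforts": joint torques, N m; "tcp_pos": TCP position; "tool_rot": TCP orientation; "wrist_force": force on the tool from outside, world axes, zero at the start; "wrist_torque": the same for the moment, N m; "opening": finger opening in mm; "grasp_force": force on a finger pad.
Only numpy, scipy, OpenCV 4.12 (cv2) and the standard library are available. Lean on these libraries where they do the work, as an engineer would, in place of code of your own. Each camera call takes 0.05 s, during which the arm holds its last target. There are 200 camera calls.

## Working session

There is one attempt and no reset: what is moved stays moved. The work goes in short steps, Python scripts to look and compute and a shell command to move; the robot and the scene stay as the last step left them, time stands still between calls to the robot, and variables do not carry over. Pictures are saved under pics/ and viewed, at most 10 in all, crops included, and the job is handed in when it is done.

```bash
ls; mkdir -p pics
python3 - <<'E'
from station import robot, read_camera, camera_params, nets
import cv2, numpy as np
for c in ["top","side"]:
    im=read_camera(c); cv2.imwrite(f"pics/{c}0.png",im)
    print(c,{k:np.round(v,4).tolist() for k,v in camera_params(c).items()})
    for t in ["caddy","foot","seat","tab","bowl","jar"]:
        print(c,t,[(np.round(d["pixel"]).tolist(),round(d["confidence"],2)) for d in nets.find_in(c,t)])
print({k:np.round(v,4).tolist() for k,v in camera_params("wrist").items()},robot.finger_overhang)
print(robot.sense())
E
```

```text
pics
top {'K': [[471.3291, 0.0, 317.8956], [0.0, 471.3291, 200.183], [0.0, 0.0, 1.0]], 'k1': 0.0069, 'eye': [286.7822, 66.4617, 1392.3927], 'attitude': [-3.0188, -0.0191, -1.5495]}
top caddy [([280.0, 172.0], 0.68)]
top foot [([435.0, 298.0], 0.82), ([357.0, 181.0], 0.69)]
top seat [([435.0, 299.0], 0.7), ([214.0, 294.0], 0.69), ([282.0, 174.0], 0.55)]
top tab [([258.0, 311.0], 0.84), ([484.0, 308.0], 0.81), ([388.0, 187.0], 0.7)]
top bowl [([327.0, 103.0], 0.85)]
top jar [([399.0, 108.0], 0.71)]
side {'K': [[438.624, 0.0, 320.332], [0.0, 438.624, 195.1608], [0.0, 0.0, 1.0]], 'k1': 0.0061, 'eye': [-18.1692, -760.5798, 1021.0647], 'attitude': [-2.3637, 0.0066, -0.5359]}
side caddy [([325.0, 174.0], 0.83)]
side foot [([207.0, 188.0], 0.81), ([361.0, 227.0], 0.8), ([301.0, 348.0], 0.74)]
side seat [([296.0, 341.0], 0.97), ([206.0, 185.0], 0.94), ([360.0, 222.0], 0.66)]
side tab [([320.0, 388.0], 0.86), ([210.0, 213.0], 0.65), ([358.0, 223.0], 0.46)]
side bowl [([400.0, 175.0], 0.77)]
side jar [([441.0, 219.0], 0.63)]
{'K': [[289.655, 0.0, 316.7882], [0.0, 289.655, 202.6994], [0.0, 0.0, 
[... 166 characters left out ...]
.0
{'time_s': 0.7, 'joint_positions': array([ 1.03197840e+00,  3.41967207e-01,  1.52407461e+00, -1.97573158e-05,
        1.27538221e+00, -1.45997927e-01]), 'qvel': array([-0.0022652 ,  0.00083811, -0.00019246, -0.00129347,  0.00043722,
       -0.00014728]), 'joint_efforts': array([ 1.12353191e-03, -4.31022298e+01, -2.44449395e+01,  7.18024070e-02,
        4.84244095e-02, -7.59126692e-05]), 'tcp_pos': array([200.96760806, 485.04683137, 248.76642147]), 'tool_rot': array([3.14142857e+00, 4.32330329e-05, 2.74877840e+00]), 'wrist_force': array([ 0.87362957, -0.07141904, -0.07251877]), 'wrist_torque': array([-0.03396713, -0.02855878, -0.08777318]), 'grasp_force': 0.0, 'opening': 91.83703967051099}
```

Run:
```python
import cv2
im=cv2.imread("pics/top0.png")
cv2.imwrite("pics/top0c.png",cv2.resize(im[70:370,150:550],None,fx=2,fy=2,interpolation=cv2.INTER_CUBIC))
```

```text
(no output)
```

View pics/top0c.png

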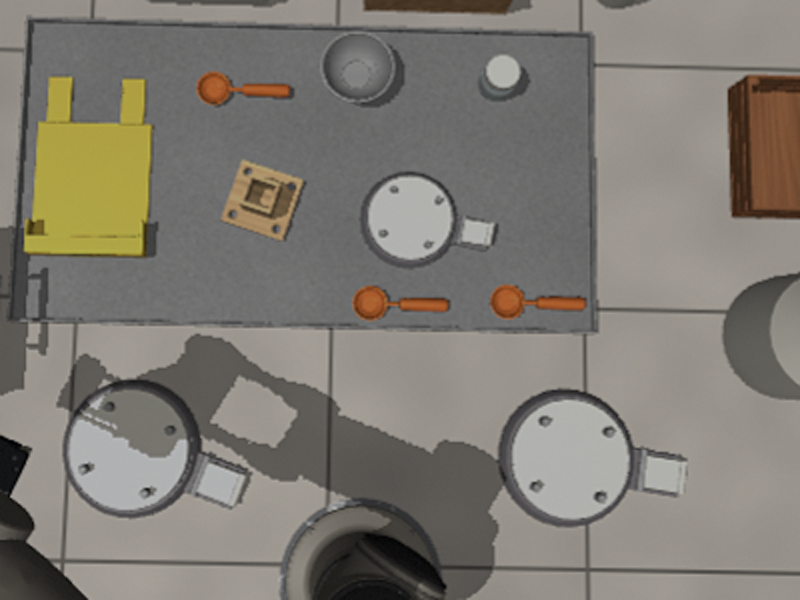

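View pics/side0.png

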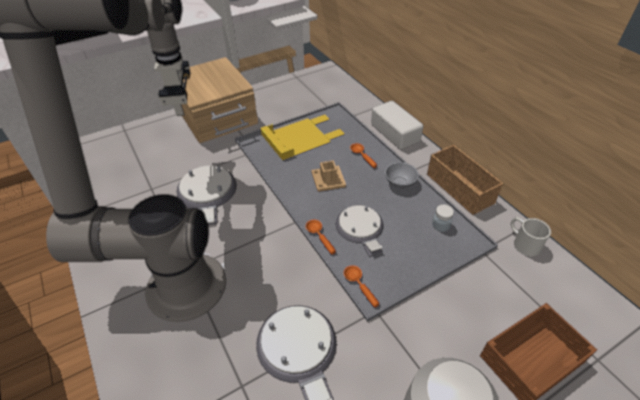

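The top picture (crop = 2x, offset 150,70) shows the meant, smallest foot on the tray: ring centre about (354.5,179) px, tab at (389,186) and studs at (347,165), (369.5,170), (364,192), (341.5,186.5). The caddy is at (281,170), with holes at (274,155), (296,163), (289,185), (266,176.5). In the side picture the ring is at (360,220) and the caddy at (327,178). The two large feet off the tray are decoys.

```bash
cat > h.py <<'E'
import numpy as np
from scipy.spatial.transform import Rotation as Rt
from station import robot, read_camera, camera_params, nets
def cam(name, st=None):
    p=camera_params(name)
    if name!="wrist":
        return p["K"],p["k1"],Rt.from_euler("xyz",p["attitude"]).as_matrix(),np.array(p["eye"])
    st=st or robot.sense(); R=Rt.from_euler("xyz",st["tool_rot"]).as_matrix(); M=np.array(p["mount"])
    return p["K"],p["k1"],R@M[:3,:3],R@M[:3,3]+st["tcp_pos"]
def ray(c,px):
    K,k1,R,e=c; K=np.array(K); d=np.array([(px[0]-K[0,2])/K[0,0],(px[1]-K[1,2])/K[1,1]]); s=d.copy()
    for _ in range(10): s=d/(1+k1*(s@s))
    v=R@np.array([*s,1]); return e,v/np.linalg.norm(v)
def at_z(c,px,z):
    e,v=ray(c,px); return e+v*(z-e[2])/v[2]
def tri(c1,p1,c2,p2):
    e1,v1=ray(c1,p1); e2,v2=ray(c2,p2)
    t=np.linalg.lstsq(np.c_[v1,-v2],e2-e1,rcond=None)[0]
    a,b=e1+v1*t[0],e2+v2*t[1]; return (a+b)/2,np.linalg.norm(a-b)
def proj(c,P):
    K,k1,R,e=c; q=R.T@(np.array(P)-e); s=q[:2]/q[2]; s=s*(1+k1*(s@s)); K=np.array(K)
    return s*[K[0,0],K[1,1]]+[K[0,2],K[1,2]]
def totool(P,st=None):
    "world point -> shift in tool axes from the TCP, m"
    st=st or robot.sense(); R=Rt.from_euler("xyz",st["tool_rot"]).as_matrix()
    return R.T@(np.array(P)-st["tcp_pos"])/1000
E
python3 - <<'E'
from h import *
T=cam("top");S=cam("side")
print("ring",tri(T,(354.5,179),S,(360,221)),"caddy",tri(T,(280.5,170),S,(327,178)))
zt=tri(T,(299.5,232),S,(0,0))
for n,z,P in [("studs",38,[(347,165),(369.5,170),(364,192),(341.5,186.5)]),("holes",16,[(274,155),(296,163),(289,185),(266,176.5)])]:
    W=np.array([at_z(T,p,z) for p in P]); print(n,W.round(1).tolist(),W.mean(0).round(1))
    print([np.degrees(np.arctan2(*(W[(i+1)%4]-W[i])[[1,0]])).round(1) for i in range(4)],[np.linalg.norm(W[(i+1)%4]-W[i]).round(1) for i in range(4)])
print("tab",at_z(T,(389,186),25), "ringc",at_z(T,(354.5,179),24))
E
```

```text
ring (array([524.74356061, -64.09442817,  18.74884912]), np.float64(4.846448784872327)) caddy (array([545.43619599, 156.973599  ,  10.2225753 ]), np.float64(0.5549790053682632))
studs [[560.2, -38.8, 38.0], [547.0, -104.8, 38.0], [481.6, -89.3, 38.0], [496.2, -23.6, 38.0]] [521.2 -64.1  38. ]
[np.float64(-101.3), np.float64(166.7), np.float64(77.5), np.float64(-13.3)] [np.float64(67.4), np.float64(67.2), np.float64(67.3), np.float64(65.8)]
holes [[589.4, 177.2, 16.0], [566.9, 111.2, 16.0], [500.3, 130.1, 16.0], [524.0, 198.7, 16.0]] [545.1 154.3  16. ]
[np.float64(-108.9), np.float64(164.2), np.float64(70.9), np.float64(-18.2)] [np.float64(69.7), np.float64(69.2), np.float64(72.6), np.float64(68.8)]
tab [ 503.05401959 -164.34198465   25.        ] ringc [521.61225986 -62.53978798  24.        ]
```

Run:
```python
from h import *
print(totool([545,155,215]), "twist", np.radians(157.5-162.2))
```

```text
[-0.44416643 -0.1732224   0.0337572 ] twist -0.08203047484373328
```

```bash
python3 -m crank '[{"hand":-1,"x":-0.444,"y":-0.173,"z":0.034,"twist":-0.082},{"hand":-1,"x":-0.444,"y":-0.173,"z":0.034,"twist":-0.082},{"hand":-1,"x":-0.444,"y":-0.173,"z":0.034,"twist":-0.082},{"hand":-1,"x":-0.444,"y":-0.173,"z":0.034,"twist":-0.082},{"hand":-1,"x":-0.444,"y":-0.173,"z":0.034,"twist":-0.082},{"hand":-1,"x":-0.444,"y":-0.173,"z":0.034,"twist":-0.082},{"hand":-1,"x":-0.444,"y":-0.173,"z":0.034,"twist":-0.082},{"hand":-1,"x":-0.444,"y":-0.173,"z":0.034,"twist":-0.082},{"hand":-1,"x":-0.444,"y":-0.173,"z":0.034,"twist":-0.082},{"hand":-1,"x":-0.444,"y":-0.173,"z":0.034,"twist":-0.082},{"hand":-1,"x":-0.444,"y":-0.173,"z":0.034,"twist":-0.082},{"hand":-1,"x":-0.444,"y":-0.173,"z":0.034,"twist":-0.082}]' 15
python3 - <<'E'
from h import *
import cv2
s=robot.sense(); print(s["time_s"],s["tcp_pos"],s["tool_rot"],s["joint_positions"],s["qvel"].round(3))
im=read_camera("wrist"); cv2.imwrite("pics/w1.png",im)
E
```

```text
time_s: 1.9
tcp_pos: [544.8, 155.0, 214.3]
tool_rot: [-3.142, -0.001, 2.829]
wrist_force: [-0.8, -0.0, -0.0]
opening: 91.6
grasp_force: 0.0
1.9 [544.76882217 154.96545189 214.339856  ] [-3.14153538e+00 -1.09606761e-03  2.82940126e+00] [ 1.41610168e-01  4.46250366e-01  1.46068895e+00  4.54296346e-04
  1.23566361e+00 -1.11714442e+00] [ 0.034 -0.017  0.018  0.004  0.     0.004]
```

View pics/w1.png

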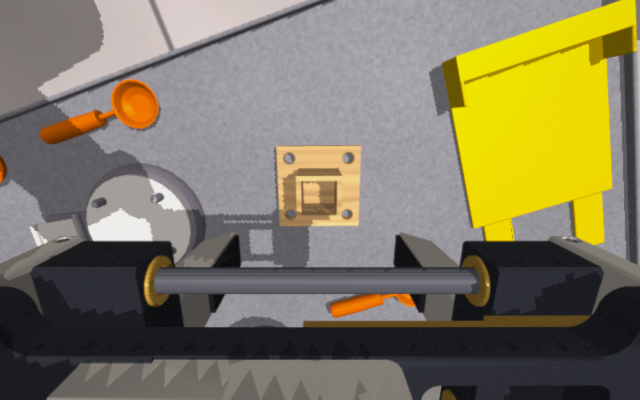

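The wrist picture shows the caddy square to the image, with holes near (289,158), (348,158), (347,214), (291,214). The fingers are left and right of it, and the foot is at the left.

Run:
```python
from h import *
import cv2
im=cv2.imread("pics/w1.png"); g=cv2.cvtColor(im,cv2.COLOR_BGR2GRAY).astype(float); c=cam("wrist")
P=[]
for (x,y) in [(289,158),(348,158),(347,214),(291,214)]:
    w=g[y-7:y+8,x-7:x+8]; m=(w<110).astype(float); yy,xx=np.mgrid[y-7:y+8,x-7:x+8]
    P.append(((xx*m).sum()/m.sum(),(yy*m).sum()/m.sum())); print(np.round(P[-1],1),m.sum())
for z in (12,16,20):
    W=np.array([at_z(c,p,z) for p in P]); print(z,W.mean(0).round(1),[np.degrees(np.arctan2(*(W[(i+1)%4]-W[i])[[1,0]])).round(1) for i in range(4)],[np.linalg.norm(W[(i+1)%4]-W[i]).round(1) for i in range(4)])
```

```text
[291.8 156.6] 16.0
[350.  157.1] 40.0
[349.3 213.7] 22.0
[290.1 214.2] 90.0
12 [547.2 159.3  12. ] [np.float64(71.6), np.float64(-16.8), np.float64(-107.3), np.float64(159.1)] [np.float64(67.7), np.float64(69.2), np.float64(72.8), np.float64(70.6)]
16 [546.3 159.5  16. ] [np.float64(71.6), np.float64(-16.8), np.float64(-107.3), np.float64(159.1)] [np.float64(66.9), np.float64(68.4), np.float64(71.9), np.float64(69.8)]
20 [545.4 159.7  20. ] [np.float64(71.6), np.float64(-16.8), np.float64(-107.3), np.float64(159.1)] [np.float64(66.1), np.float64(67.6), np.float64(71.1), np.float64(69.0)]
```

Run:
```python
from h import *
import cv2
im=cv2.imread("pics/w1.png"); c=cam("wrist")
b=im.astype(int); m=((b[:,:,2]-b[:,:,0]>25)).astype(np.uint8); m[:140]=0; m[235:]=0; m[:,:265]=0; m[:,370:]=0
cs,_=cv2.findContours(m,0,1); k=max(cs,key=cv2.contourArea)
q=cv2.approxPolyDP(cv2.convexHull(k),6,True)[:,0]; print(q.tolist(), cv2.minAreaRect(k))
for z in (14,17,20):
    W=np.array([at_z(c,p,z) for p in q]); n=len(q); print(z,W.mean(0).round(1),[np.degrees(np.arctan2(*(W[(i+1)%n]-W[i])[[1,0]])).round(1) for i in range(n)],[np.linalg.norm(W[(i+1)%n]-W[i]).round(1) for i in range(n)])
for px in [(190,0)]: pass
for cc in ((319,186),): print(totool(at_z(c,cc,17)))
```

```text
[[361, 146], [357, 225], [279, 225], [276, 146]] ((318.5, 185.5), (81.0, 85.0), 90.0)
14 [546.9 156.8  14. ] [np.float64(-18.4), np.float64(-107.8), np.float64(162.2), np.float64(72.2)] [np.float64(96.1), np.float64(96.4), np.float64(96.1), np.float64(97.3)]
17 [546.3 157.   17. ] [np.float64(-18.4), np.float64(-107.8), np.float64(162.2), np.float64(72.2)] [np.float64(95.3), np.float64(95.5), np.float64(95.3), np.float64(96.5)]
20 [545.6 157.2  20. ] [np.float64(-18.4), np.float64(-107.8), np.float64(162.2), np.float64(72.2)] [np.float64(94.4), np.float64(94.6), np.float64(94.4), np.float64(95.6)]
[-0.00037989  0.00274023  0.19758492]
```

```bash
python3 -m crank '[{"hand":-1,"x":-0.001,"y":0.002,"z":0.05},{"hand":-1,"x":-0.001,"y":0.002,"z":0.1},{"hand":-1,"x":-0.001,"y":0.002,"z":0.14},{"hand":-1,"x":-0.001,"y":0.002,"z":0.166},{"hand":-1,"x":-0.001,"y":0.002,"z":0.166},{"hand":-1,"x":-0.001,"y":0.002,"z":0.166},{"hand":1,"x":-0.001,"y":0.002,"z":0.166},{"hand":1,"x":-0.001,"y":0.002,"z":0.166},{"hand":1,"x":-0.001,"y":0.002,"z":0.166},{"hand":1,"x":-0.001,"y":0.002,"z":0.166},{"hand":1,"x":-0.001,"y":0.002,"z":0.166},{"hand":1,"x":-0.001,"y":0.002,"z":0.166}]' 20
python3 -m crank '[{"hand":1},{"hand":1},{"hand":1},{"hand":1}]'
```

```text
invalid input
invalid input
```

```bash
python3 -m crank '[{"hand":-1,"x":-0.001,"y":0.002,"z":0.05,"twist":0},{"hand":-1,"x":-0.001,"y":0.002,"z":0.1,"twist":0},{"hand":-1,"x":-0.001,"y":0.002,"z":0.14,"twist":0},{"hand":-1,"x":-0.001,"y":0.002,"z":0.166,"twist":0},{"hand":-1,"x":-0.001,"y":0.002,"z":0.166,"twist":0},{"hand":-1,"x":-0.001,"y":0.002,"z":0.166,"twist":0},{"hand":1,"x":-0.001,"y":0.002,"z":0.166,"twist":0},{"hand":1,"x":-0.001,"y":0.002,"z":0.166,"twist":0},{"hand":1,"x":-0.001,"y":0.002,"z":0.166,"twist":0},{"hand":1,"x":-0.001,"y":0.002,"z":0.166,"twist":0},{"hand":1,"x":-0.001,"y":0.002,"z":0.166,"twist":0},{"hand":1,"x":-0.001,"y":0.002,"z":0.166,"twist":0}]' 20
python3 -m crank '[{"hand":1,"x":0,"y":0,"z":0,"twist":0},{"hand":1,"x":0,"y":0,"z":0,"twist":0},{"hand":1,"x":0,"y":0,"z":0,"twist":0}]'
```

```text
time_s: 3.15
tcp_pos: [546.5, 156.8, 48.9]
tool_rot: [3.141, 0.0, 2.831]
wrist_force: [-0.0, -0.9, -0.5]
opening: 48.6
grasp_force: 0.0
time_s: 3.45
tcp_pos: [546.5, 156.8, 48.8]
tool_rot: [-3.142, -0.0, 2.831]
wrist_force: [-0.8, -0.5, 1.6]
opening: 45.8
grasp_force: 20.0
```

Run:
```python
from h import *
print(totool([598,-88,190]))
```

```text
[-0.12392237 -0.21731065 -0.14120466]
```

```bash
python3 -m crank '[{"hand":1,"x":0,"y":0,"z":-0.04,"twist":0},{"hand":1,"x":0,"y":0,"z":-0.08,"twist":0},{"hand":1,"x":-0.02,"y":-0.03,"z":-0.12,"twist":0},{"hand":1,"x":-0.124,"y":-0.217,"z":-0.141,"twist":0},{"hand":1,"x":-0.124,"y":-0.217,"z":-0.141,"twist":0},{"hand":1,"x":-0.124,"y":-0.217,"z":-0.141,"twist":0},{"hand":1,"x":-0.124,"y":-0.217,"z":-0.141,"twist":0},{"hand":1,"x":-0.124,"y":-0.217,"z":-0.141,"twist":0},{"hand":1,"x":-0.124,"y":-0.217,"z":-0.141,"twist":0},{"hand":1,"x":-0.124,"y":-0.217,"z":-0.141,"twist":0},{"hand":1,"x":-0.124,"y":-0.217,"z":-0.141,"twist":0}]' 20
python3 - <<'E'
from h import *
import cv2
im=read_camera("wrist"); cv2.imwrite("pics/w2.png",im); s=robot.sense(); print(s["time_s"],s["tcp_pos"],s["tool_rot"],s["qvel"].round(3),s["wrist_force"])
E
```

```text
time_s: 4.55
tcp_pos: [597.7, -86.0, 189.1]
tool_rot: [3.141, -0.002, 2.832]
wrist_force: [0.3, -0.7, -2.4]
opening: 45.8
grasp_force: 20.0
4.6 [597.81117068 -85.88325333 189.30711818] [ 3.14119246e+00 -1.22827078e-03  2.83275064e+00] [ 0.001 -0.003 -0.004 -0.004 -0.001 -0.003] [-0.37604705 -0.28430433 -3.65746527]
```

View pics/w2.png

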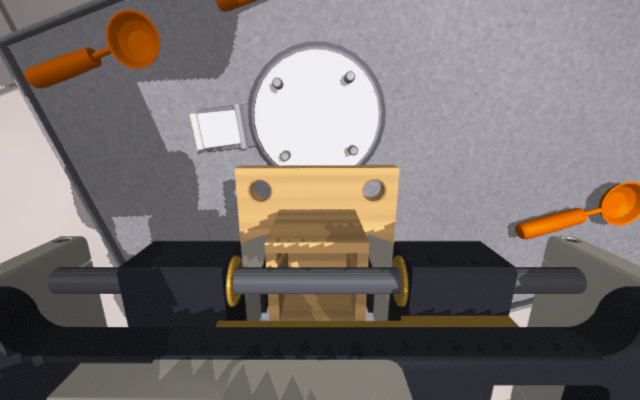

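The studs show at (278,84), (349,77), (353,151), (285,156). The tab is at (220,129). The held caddy is square in hand, with holes at (261,190) and (373,189).

Run:
```python
from h import *
import cv2
im=cv2.imread("pics/w2.png"); s=robot.sense(); c=cam("wrist",s)
def sc(n,x0,y0,x1,y1): return cv2.resize(im[y0:y1,x0:x1],None,fx=n,fy=n,interpolation=cv2.INTER_CUBIC)
cv2.imwrite("pics/w2c.png",sc(5,240,40,400,160))
g=cv2.cvtColor(im,cv2.COLOR_BGR2GRAY)
def fit(W,z):
    m=W[:,:2].mean(0); d=W[:,:2]-m; a=np.degrees(np.arctan2(d[:,1],d[:,0])); r=np.hypot(*d.T)
    b=(a-45)%90; b=np.where(b>45,b-90,b); print(z,m.round(1),"yaw",b.round(1),b.mean().round(2),"r",r.round(1))
P=[]
for x,y in [(278,84),(349,77),(353,151),(285,156)]:
    w=g[y-9:y+10,x-9:x+10]; m=(w<190); yy,xx=np.mgrid[y-9:y+10,x-9:x+10]; P.append((xx[m].mean(),yy[m].mean())); print(np.round(P[-1],1),m.sum())
for z in (30,33,36): fit(np.array([at_z(c,p,z) for p in P]),z)
# ring outline
m=(g>215).astype(np.uint8); m[165:]=0; m[:,:246]=0;m[:,390:]=0;cs,_=cv2.findContours(m,0,1);k=max(cs,key=cv2.contourArea); k=k[k[:,0,1]<155]
e=cv2.fitEllipse(k); print(e, at_z(c,e[0],23), "diam",np.linalg.norm(at_z(c,(e[0][0]-e[1][0]/2,e[0][1]),23)-at_z(c,(e[0][0]+e[1][0]/2,e[0][1]),23)))
# caddy: top-plate corners & holes in tool frame, top face 30+? below TCP
zt=s["tcp_pos"][2]-45+12
for p in [(236,167),(399,167),(261,190),(373,189)]: print(p,(totool(at_z(c,p,zt),s)*1000).round(1))
```

```text
[276.1  84.7] 136
[346.7  78.8] 117
[351.4 150.8] 115
[284.5 157.2] 127
30 [525.4 -64.6] yaw [-13.3 -12.4 -12.5 -12.3] -12.64 r [48.2 47.6 48.1 48.3]
33 [525.4 -64.6] yaw [-13.3 -12.4 -12.5 -12.3] -12.64 r [47.7 47.1 47.6 47.8]
36 [525.4 -64.6] yaw [-13.3 -12.4 -12.5 -12.3] -12.64 r [47.3 46.6 47.1 47.3]
((316.120361328125, 113.60199737548828), (122.44367218017578, 127.79692840576172), 0.5121117830276489) [520.75871539 -61.72768537  23.        ] diam 122.29374912649848
(236, 167) [ 47.8 -47.1  33. ]
(399, 167) [47.7 48.5 33.1]
(261, 190) [ 33.9 -33.2  33. ]
(373, 189) [34.5 33.9 33.1]
```

View pics/w2c.png

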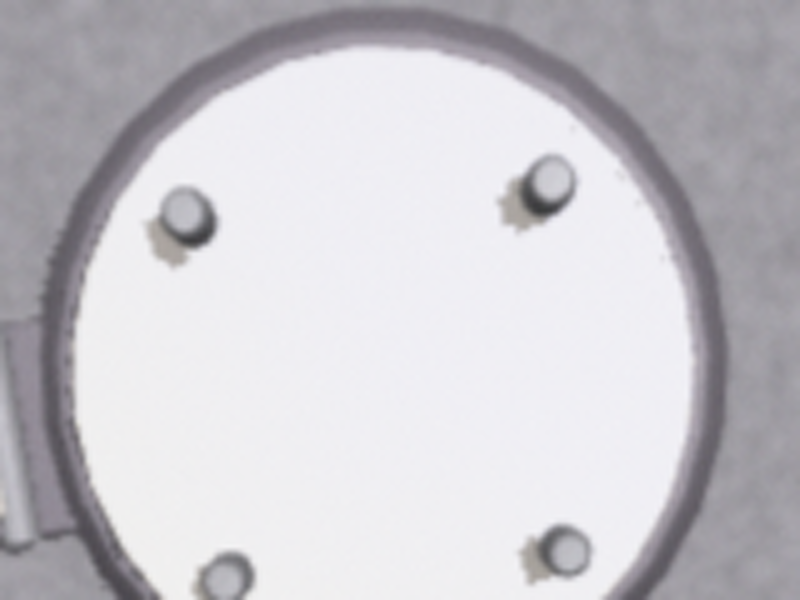

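The enlarged crop gives stud tops at (276.6,81.8), (349.6,76.0), (353.4,149.4), (285.4,154.6) in picture pixels.

Run:
```python
from h import *
s=robot.sense(); c=cam("wrist",s)
P=[(276.6,81.8),(349.6,76),(353.4,149.4),(285.4,154.6)]
for z in (34,37,40):
    W=np.array([at_z(c,p,z) for p in P]); m=W[:,:2].mean(0); d=W[:,:2]-m; a=np.degrees(np.arctan2(d[:,1],d[:,0])); b=(a-45)%90; b=np.where(b>45,b-90,b)
    print(z,m.round(1),"yaw",b.round(1),b.mean().round(2),"r",np.hypot(*d.T).round(1))
# seat guess; tool target yaw
t=totool([*m,100],s)*1000; print(t, np.degrees(s["tool_rot"][2]))
c2=(0.0,0.4); print("tab px",at_z(c,(220,129),22))
```

```text
34 [523.7 -62.5] yaw [-12.9 -13.3 -13.  -13. ] -13.03 r [48.5 47.8 48.3 47.7]
37 [523.8 -62.5] yaw [-12.9 -13.3 -13.  -13. ] -13.03 r [48.  47.3 47.8 47.2]
40 [523.8 -62.5] yaw [-12.9 -13.3 -13.  -13. ] -13.03 r [47.5 46.8 47.3 46.7]
[77.50963048 -0.2684759  89.40228812] 162.30465579906587
tab px [ 505.22083847 -159.33577412   22.        ]
```

Run:
```python
from h import *
print(totool([611,-83,118])); T=cam("top"); print("jar",at_z(T,(399,108),50),"bowl",at_z(T,(327,103),30))
```

```text
[-0.01177601  0.00672712  0.07129541]
jar [ 732.54712745 -189.00069599   50.        ] bowl [748.73601941  23.07492733  30.        ]
```

```bash
python3 -m crank '[{"hand":1,"x":-0.012,"y":0.007,"z":0.036,"twist":-0.0815},{"hand":1,"x":-0.012,"y":0.007,"z":0.06,"twist":-0.0815},{"hand":1,"x":-0.012,"y":0.007,"z":0.071,"twist":-0.0815},{"hand":1,"x":-0.012,"y":0.007,"z":0.071,"twist":-0.0815},{"hand":1,"x":-0.012,"y":0.007,"z":0.071,"twist":-0.0815},{"hand":1,"x":-0.012,"y":0.007,"z":0.071,"twist":-0.0815}]' 20
python3 - <<'E'
from h import *
import cv2
im=read_camera("wrist"); cv2.imwrite("pics/w3.png",im); s=robot.sense(); print(s["time_s"],s["tcp_pos"],s["tool_rot"],s["qvel"].round(3),s["wrist_force"])
cv2.imwrite("pics/w3c.png",cv2.resize(im[10:196,200:440],None,fx=10/3,fy=10/3,interpolation=cv2.INTER_CUBIC)[:600])
E
```

```text
time_s: 5.2
tcp_pos: [612.6, -84.7, 120.4]
tool_rot: [3.142, 0.003, 2.912]
wrist_force: [0.1, 0.1, -2.8]
opening: 45.8
grasp_force: 20.0
5.25 [612.48740741 -84.75631279 120.32534282] [-3.14158201e+00  2.81736846e-03  2.91234408e+00] [-0.002  0.002  0.006  0.001 -0.001  0.   ] [ 0.96477007 -0.16592965 -2.56307663]
```

View pics/w3c.png

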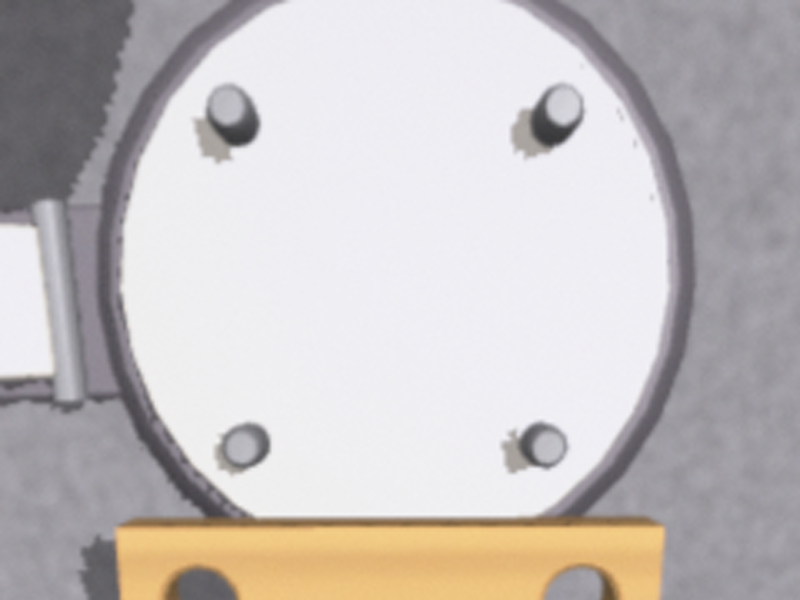

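The crop (3.33x, offset 200,10) shows the stud tops at (227,103), (563,105), (545,446), (243,446), with the caddy edge square to them.

Run:
```python
from h import *
s=robot.sense(); c=cam("wrist",s)
P=[((x+.5)*.3-.5+200,(y+.5)*.3-.5+10) for x,y in [(227,103),(563,105),(545,446),(243,446)]]
for z in (34,36,38):
    W=np.array([at_z(c,p,z) for p in P]); m=W[:,:2].mean(0); d=W[:,:2]-m; a=np.degrees(np.arctan2(d[:,1],d[:,0])); b=(a-45)%90; b=np.where(b>45,b-90,b)
    print(z,m.round(1),"yaw",b.round(1),b.mean().round(2),"r",np.hypot(*d.T).round(1),totool([*m,0],s)*1000)
zt=s["tcp_pos"][2]-33
for x,y in [(117,526),(664,526)]:
    p=((x+.5)*.3-.5+200,(y+.5)*.3-.5+10); print((totool(at_z(c,p,zt),s)*1000).round(1))
print(np.degrees(s["tool_rot"][2]))
```

```text
34 [523.4 -62.8] yaw [-13.4 -13.4 -13.7 -12.7] -13.3 r [49.2 49.  48.7 48.8] [ 92.11959241   1.1434544  120.06627268]
36 [523.5 -62.8] yaw [-13.4 -13.4 -13.7 -12.7] -13.3 r [48.7 48.6 48.2 48.3] [ 91.96379246   1.13673472 120.06671169]
38 [523.7 -62.9] yaw [-13.4 -13.4 -13.7 -12.7] -13.3 r [48.3 48.1 47.8 47.9] [ 91.80799251   1.13001505 120.06715071]
[ 47.5 -47.8  32.9]
[47.5 48.4 32.9]
166.8650244970729
```

```bash
python3 -m crank '[{"hand":1,"x":0.045,"y":0.001,"z":0,"twist":0},{"hand":1,"x":0.092,"y":0.001,"z":0.01,"twist":0},{"hand":1,"x":0.092,"y":0.001,"z":0.03,"twist":0},{"hand":1,"x":0.092,"y":0.001,"z":0.03,"twist":0},{"hand":1,"x":0.092,"y":0.001,"z":0.03,"twist":0},{"hand":1,"x":0.092,"y":0.001,"z":0.03,"twist":0},{"hand":1,"x":0.092,"y":0.001,"z":0.03,"twist":0},{"hand":1,"x":0.092,"y":0.001,"z":0.03,"twist":0}]' 20
python3 - <<'E'
from h import *
s=robot.sense(); print(s["tcp_pos"],s["tool_rot"],s["wrist_force"],totool([523.1,-63,80],s)*1000,s["qvel"].round(3))
E
```

```text
time_s: 6.05
tcp_pos: [523.2, -63.0, 89.2]
tool_rot: [3.142, 0.001, 2.912]
wrist_force: [0.4, -0.3, -3.4]
opening: 46.1
grasp_force: 20.0
[523.15870808 -63.00371379  89.20738544] [3.14154980e+00 1.34091862e-03 2.91221180e+00] [ 0.44763319 -0.34342514 -3.35893487] [ 0.07036108 -0.01012676  9.20729894] [-0.     0.001  0.011  0.002 -0.002 -0.   ]
```

```bash
python3 -m crank '[{"hand":1,"x":0,"y":0,"z":0.004,"twist":0},{"hand":1,"x":0,"y":0,"z":0.006,"twist":0},{"hand":1,"x":0,"y":0,"z":0.008,"twist":0},{"hand":1,"x":0,"y":0,"z":0.009,"twist":0},{"hand":1,"x":0,"y":0,"z":0.010,"twist":0},{"hand":1,"x":0,"y":0,"z":0.010,"twist":0},{"hand":1,"x":0,"y":0,"z":0.010,"twist":0},{"hand":1,"x":0,"y":0,"z":0.010,"twist":0}]' 20
```

```text
time_s: 6.85
tcp_pos: [522.4, -62.8, 78.8]
tool_rot: [3.142, 0.0, 2.912]
wrist_force: [0.3, -1.0, -2.9]
opening: 45.8
grasp_force: 20.0
```

```bash
python3 -m crank '[{"hand":1,"x":0,"y":0,"z":0.001,"twist":0},{"hand":1,"x":0,"y":0,"z":0.002,"twist":0},{"hand":1,"x":0,"y":0,"z":0.003,"twist":0},{"hand":1,"x":0,"y":0,"z":0.004,"twist":0},{"hand":1,"x":0,"y":0,"z":0.005,"twist":0},{"hand":1,"x":0,"y":0,"z":0.005,"twist":0},{"hand":1,"x":0,"y":0,"z":0.005,"twist":0}]' 20
```

```text
time_s: 7.55
tcp_pos: [522.4, -62.8, 73.7]
tool_rot: [3.141, -0.0, 2.912]
wrist_force: [-0.3, -0.2, -3.2]
opening: 45.8
grasp_force: 20.0
```

```bash
python3 -m crank '[{"hand":1,"x":0,"y":0,"z":0.001,"twist":0},{"hand":1,"x":0,"y":0,"z":0.002,"twist":0},{"hand":1,"x":0,"y":0,"z":0.003,"twist":0},{"hand":1,"x":0,"y":0,"z":0.004,"twist":0},{"hand":1,"x":0,"y":0,"z":0.004,"twist":0},{"hand":1,"x":0,"y":0,"z":0.004,"twist":0}]' 20
```

```text
time_s: 8.15
tcp_pos: [522.4, -62.8, 69.7]
tool_rot: [3.142, -0.0, 2.912]
wrist_force: [0.2, 0.8, -2.7]
opening: 46.1
grasp_force: 20.0
```

```bash
python3 -m crank '[{"hand":1,"x":0,"y":0,"z":0.001,"twist":0},{"hand":1,"x":0,"y":0,"z":0.0015,"twist":0},{"hand":1,"x":0,"y":0,"z":0.002,"twist":0},{"hand":1,"x":0,"y":0,"z":0.002,"twist":0},{"hand":1,"x":0,"y":0,"z":0.002,"twist":0}]' 20
```

```text
time_s: 8.65
tcp_pos: [522.5, -62.8, 67.9]
tool_rot: [3.142, 0.0, 2.912]
wrist_force: [-0.2, 0.2, 1.4]
opening: 45.4
grasp_force: 20.0
```

Run:
```python
from station import *
import cv2
cv2.imwrite("pics/w4.png",read_camera("wrist"))
```

```text
(no output)
```

View pics/w4.png

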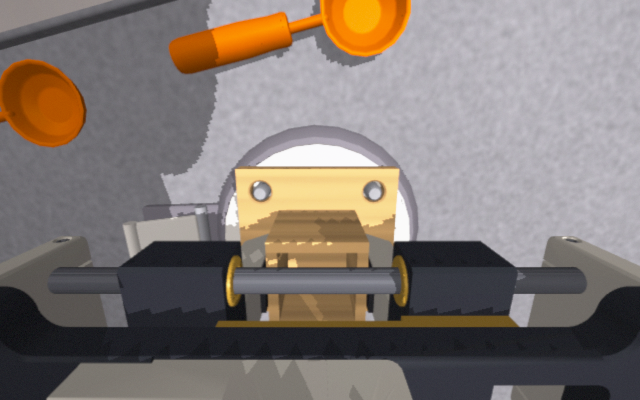

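The studs show through the holes at (261,190) and (375,190), and about 4 N rests on the seat, so the caddy is home. Next I release it and rise.

```bash
python3 -m crank '[{"hand":-0.4,"x":0,"y":0,"z":0,"twist":0},{"hand":-0.4,"x":0,"y":0,"z":0,"twist":0},{"hand":-0.4,"x":0,"y":0,"z":0,"twist":0},{"hand":-0.4,"x":0,"y":0,"z":0,"twist":0},{"hand":-0.4,"x":0,"y":0,"z":-0.02,"twist":0},{"hand":-0.4,"x":0,"y":0,"z":-0.06,"twist":0},{"hand":-0.4,"x":0,"y":0,"z":-0.11,"twist":0},{"hand":1,"x":-0.06,"y":0,"z":-0.13,"twist":0},{"hand":1,"x":-0.06,"y":0,"z":-0.13,"twist":0},{"hand":1,"x":-0.06,"y":0,"z":-0.13,"twist":0},{"hand":1,"x":-0.06,"y":0,"z":-0.13,"twist":0},{"hand":1,"x":-0.06,"y":0,"z":-0.13,"twist":0}]' 20
python3 - <<'E'
from h import *
import cv2
im=read_camera("wrist"); cv2.imwrite("pics/w5.png",im); s=robot.sense(); print(s["tcp_pos"],s["tool_rot"],s["opening"])
E
```

```text
time_s: 9.9
tcp_pos: [579.5, -76.0, 196.7]
tool_rot: [3.141, -0.003, 2.912]
wrist_force: [0.3, 0.2, 0.4]
opening: 28.9
grasp_force: 0.0
[579.66654704 -76.04647696 196.88066913] [ 3.14144250e+00 -2.26000978e-03  2.91242590e+00] 25.061037006179998
```

View pics/w5.png

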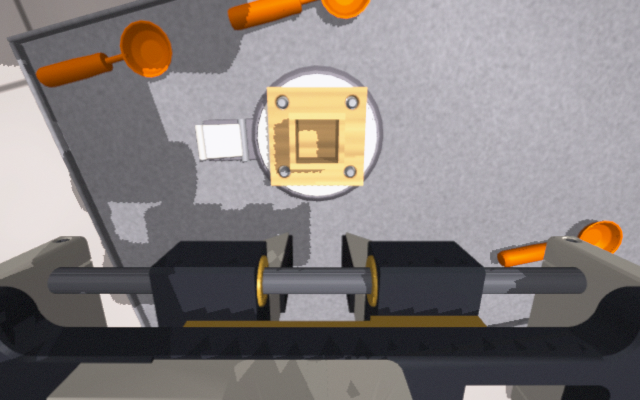

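The caddy stands on the ring with all four studs through its holes. The tab spans from its hinge at (244,138) to its outer edge at (199,142), and the gripper is clear.

Run:
```python
from h import *
s=robot.sense(); c=cam("wrist",s); S=np.array([523,-62.8])
for p,z in [((244,138),16),((247,138),16),((199,142),32),((222,140),25)]:
    W=at_z(c,p,z); d=W[:2]-S; print(p,W.round(1),np.hypot(*d).round(1),np.degrees(np.arctan2(d[1],d[0])).round(1),totool(W,s).round(4))
T=cam("top"); 
for z in (22,30): W=at_z(T,(389,186),z); d=W[:2]-S; print(W,np.hypot(*d),np.degrees(np.arctan2(d[1],d[0])))
for th in (-100,-99,-98):
  u=np.array([np.cos(np.radians(th)),np.sin(np.radians(th))]); P=S+u*105; print(th,P,totool([*P,60],s).round(4))
```

```text
(244, 138) [ 507.2 -138.9   16. ] 77.7 -101.7 [ 0.0559 -0.0777  0.181 ]
(247, 138) [ 507.9 -135.8   16. ] 74.5 -101.7 [ 0.0559 -0.0745  0.181 ]
(199, 142) [ 500.5 -180.8   32. ] 120.1 -100.8 [ 0.0529 -0.12    0.165 ]
(222, 140) [ 503.9 -159.6   25. ] 98.7 -101.2 [ 0.0544 -0.0986  0.172 ]
[ 503.52851044 -164.84835786   22.        ] 103.88939429352291 -100.80255926989636
[ 502.2632015  -163.49802931   30.        ] 102.81103014656263 -101.63628204616718
-100 [ 504.76694134 -166.20481407] [ 0.0522 -0.1048  0.137 ]
-99 [ 506.57438117 -166.50727576] [ 0.0503 -0.1047  0.137 ]
-98 [ 508.3868244  -166.77814722] [ 0.0485 -0.1046  0.137 ]
```

```bash
python3 - <<'E'
from h import *
print(totool([502,-167.7,100]))
E
python3 -m crank '[{"hand":1,"x":0.053,"y":-0.107,"z":0.04,"twist":1.539},{"hand":1,"x":0.053,"y":-0.107,"z":0.04,"twist":1.539},{"hand":1,"x":0.053,"y":-0.107,"z":0.04,"twist":1.539},{"hand":1,"x":0.053,"y":-0.107,"z":0.04,"twist":1.539},{"hand":1,"x":0.053,"y":-0.107,"z":0.04,"twist":1.539},{"hand":1,"x":0.053,"y":-0.107,"z":0.04,"twist":1.539},{"hand":1,"x":0.053,"y":-0.107,"z":0.04,"twist":1.539},{"hand":1,"x":0.053,"y":-0.107,"z":0.04,"twist":1.539},{"hand":1,"x":0.053,"y":-0.107,"z":0.04,"twist":1.539},{"hand":1,"x":0.053,"y":-0.107,"z":0.04,"twist":1.539},{"hand":1,"x":0.053,"y":-0.107,"z":0.04,"twist":1.539},{"hand":1,"x":0.053,"y":-0.107,"z":0.04,"twist":1.539}]'
python3 -m crank '[{"hand":1,"x":0,"y":0,"z":0,"twist":0},{"hand":1,"x":0,"y":0,"z":0,"twist":0}]'
python3 - <<'E'
from h import *
print(totool([502,-167.7,39]))
E
```

```text
[ 0.05459637 -0.10691511  0.09698825]
time_s: 11.15
tcp_pos: [504.2, -168.2, 157.4]
tool_rot: [-3.141, -0.0, 1.373]
wrist_force: [-0.9, -0.3, 0.4]
opening: 0.4
grasp_force: 0.0
time_s: 11.35
tcp_pos: [504.6, -168.4, 157.6]
tool_rot: [-3.141, -0.0, 1.374]
wrist_force: [-0.2, -0.1, 0.7]
opening: 0.3
grasp_force: 0.0
[ 0.00017151 -0.00268802  0.11861519]
```

Now down: quick to fingertip about z = 50, then slowly.

```bash
python3 -m crank '[{"hand":1,"x":0,"y":-0.003,"z":0.04,"twist":0},{"hand":1,"x":0,"y":-0.003,"z":0.075,"twist":0},{"hand":1,"x":0,"y":-0.003,"z":0.085,"twist":0},{"hand":1,"x":0,"y":-0.003,"z":0.09,"twist":0},{"hand":1,"x":0,"y":-0.003,"z":0.095,"twist":0},{"hand":1,"x":0,"y":-0.003,"z":0.1,"twist":0},{"hand":1,"x":0,"y":-0.003,"z":0.105,"twist":0},{"hand":1,"x":0,"y":-0.003,"z":0.11,"twist":0},{"hand":1,"x":0,"y":-0.003,"z":0.114,"twist":0},{"hand":1,"x":0,"y":-0.003,"z":0.116,"twist":0},{"hand":1,"x":0,"y":-0.003,"z":0.116,"twist":0},{"hand":1,"x":0,"y":-0.003,"z":0.116,"twist":0}]'
```

```text
time_s: 12.55
tcp_pos: [501.8, -167.8, 41.6]
tool_rot: [-3.141, -0.0, 1.373]
wrist_force: [-0.2, 0.1, -0.9]
opening: 0.4
grasp_force: 0.1
```

```bash
python3 -m crank '[{"hand":1,"x":0,"y":0,"z":0.001,"twist":0},{"hand":1,"x":0,"y":0,"z":0.002,"twist":0},{"hand":1,"x":0,"y":0,"z":0.003,"twist":0},{"hand":1,"x":0,"y":0,"z":0.003,"twist":0},{"hand":1,"x":0,"y":0,"z":0.003,"twist":0}]'
```

```text
time_s: 13.05
tcp_pos: [502.0, -168.0, 40.8]
tool_rot: [3.141, 0.0, 1.374]
wrist_force: [-4.1, 3.0, 19.6]
opening: 0.2
grasp_force: 9.8
```

```bash
python3 -m crank '[{"hand":1,"x":0,"y":0,"z":-0.03,"twist":0},{"hand":1,"x":0,"y":0,"z":-0.07,"twist":0},{"hand":1,"x":0,"y":0,"z":-0.11,"twist":0},{"hand":1,"x":-0.1,"y":0,"z":-0.15,"twist":0},{"hand":1,"x":-0.1,"y":0,"z":-0.15,"twist":0},{"hand":1,"x":-0.1,"y":0,"z":-0.15,"twist":0},{"hand":1,"x":-0.1,"y":0,"z":-0.15,"twist":0},{"hand":1,"x":-0.1,"y":0,"z":-0.15,"twist":0}]'
python3 - <<'E'
from h import *
import cv2
w=read_camera("wrist"); s=read_camera("side")
a=cv2.resize(s[170:280,300:440],None,fx=4,fy=4,interpolation=cv2.INTER_CUBIC)[:,:400]; a=cv2.resize(s[170:280,310:410],(400,440)); b=cv2.resize(w,(400,250)); 
cv2.imwrite("pics/f.png",np.hstack([a,np.vstack([b,np.zeros((190,400,3),np.uint8)])]))
E
```

```text
time_s: 13.85
tcp_pos: [481.9, -265.0, 187.8]
tool_rot: [-3.14, -0.001, 1.373]
wrist_force: [0.3, 0.3, -1.1]
opening: 0.7
grasp_force: 0.0
```

View pics/f.png

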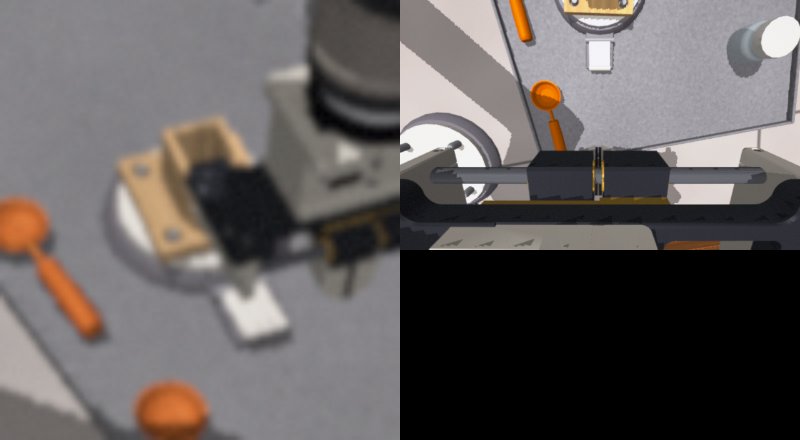

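The tab lies flat, which fits the hard stop I felt at its flat height. The caddy is home on the ring and the arm is clear.

```bash
python3 -c "
from station import robot
print(robot.hand_in())"
```

```text
the job is handed in; nothing more can be done
None
```

The job is handed in with no verdict returned: the caddy is home on the stud ring with all four studs through, the tab is pressed flat, the arm is clear, and nothing else was touched.

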